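# Stow the new brake pad under the bypass door

## Task

Slide the grey door of the blue parts chest all the way under the orange one, lay the new green-backed brake pad flat in the bay this uncovers, friction side up and set down rather than dropped, then slide the grey door fully shut over it. Keep the orange door shut and leave the worn rusty pad and the yellow-banded tin where they are on the mat.

Things in the scene. Friction and masses are not known exactly. Their poses are not given: they have to be found in the camera images.
- chest: Low blue parts chest fixed on the bench, 210 mm (its x) by 356 mm (its y). Origin: centre of its underside; z up; yaw within 0.25 rad. Floor 8 mm thick. Side walls at x = 97 to 105 mm either side, top z = 88 mm, carry two tracks along y. End walls: inner faces at y = -170 and +170 mm, top z = 64 mm. A 4 mm divider at y = 0 to 4 mm, top z = 58 mm. The grey door's bay is at negative y.
- grey_door (a joint): Grey door on the lower track, m: 0 = shut (covers chest y -172 to +6 mm); grows as it slides to chest +y under the orange door; 0.145 = end stop, uncovering y -170 to -27 mm. 6 mm thick, top at chest z = 72 mm. About 2 N friction plus 6 N s/m damping; stays where left. Starts 0 to 40 mm ajar.
- grey_door_handle (a point): Middle of the top of the grey door's black upright handle bar, chest z = 112 mm; moves with the door. Bar 80 mm along chest x, 16 mm thick along y, 40 mm tall, at the door's outer edge (centre at chest y = -164 mm when shut). It stands 28 mm above the orange door's top, so fingers holding only its top 20 mm pass over that door.
- orange_door (a joint): Slide of the orange door on the upper track, m: 0 = shut (covers chest y from -8 to +172 mm, z from 78 to 84 mm), grows towards chest -y. Starts and stays at 0. Its like handle bar, top at z = 124 mm, is at chest y = +164 mm.
- bay (a point): Point on the chest's inner floor (8 mm above the bench) at the centre of the opening left when the grey door is fully open: chest x = 0, y = -98 mm. The opening is 143 mm along chest y and 186 mm or more along chest x.
- new_pad: New brake pad: green steel backing plate 112 x 54 x 6 mm with 22 mm wide ears to 140 mm overall length (along its x), thick black friction block in two halves on top, 94 x 54 x 12 mm; 18 mm high in all, 54 mm wide (its y), 0.25 to 0.5 kg. Loose. Origin at the centre of its underside, x along its length, z up through the friction side. Starts lying flat on the mat; which of two places and its yaw vary.
- worn_pad: Worn brake pad, same outline but rusty brown all over and only 11 mm high; leave it. Loose. Origin at the centre of its underside, x along its length, z up. On the mat beside the new pad, about 150 mm away.
- mat: Light grey rubber mat 280 x 300 x 3 mm fixed on the bench, origin at the centre of its underside; the pads and the tin stand on it. Mat and chest trade sides of the bench.
- tin: Small tin with a yellow band, 52 mm across, 40 mm high; leave it. Loose. Origin at the centre of its underside, upright on the mat's far part.

How it is judged:
On the way, in this order (a step that is already met when the one before it is completed fails the run):
1. the grey door is slid under the orange one to within 20 mm of its end stop (value of joint grey_door above 0.125 m), for 0.2 s.
2. the new pad lies flat on the floor of the uncovered bay, friction side up, let go (x of new_pad in the frame of chest between -0.06 and 0.06 m and y of new_pad in the frame of chest between -0.165 and -0.005 m and z of new_pad in the frame of chest between 0.002 and 0.016 m and angle between new_pad's own z axis and vertical below 0.12 rad and contact force between new_pad and the fingers below 0.05 N), for 0.2 s.
At the end, for the whole second after the job is handed in: Both doors are shut to within 6 mm, and the new pad is let go and at rest under the grey door, its centre within the bay, its underside within 8 mm of the bay floor and flat to within 0.12 rad, friction side up (all of step 2 and value of joint each of grey_door, orange_door below 0.006 m and linear speed of new_pad below 0.02 m/s); the robot touches nothing.
It fails at once if the orange door is slid more than 15 mm (value of joint orange_door above 0.015 m).
It fails at once if the new pad is let fall from more than about 40 mm (height (world z) of new_pad above 0.05 m and contact force between new_pad and the fingers below 0.05 N).
It fails at once if the worn pad or the tin is moved more than 30 mm (distance of any of worn_pad, tin from where it was at the start of the episode above 0.03 m).
It also fails if it takes over 72 s, if anything falls off the work surface, if the arm or the gripper's body presses on something with over 40 N, if the wrist force passes 120 N, or if a joint passes its speed limit or range.

## Robot

A 6-joint arm with a two-finger parallel gripper is mounted at the origin on the work surface. World frame = base frame: x ahead of the robot, y to its left, z up, the work surface at z = 0. Lengths are in m, angles in rad, forces in N, time in s.
With the tool pointing down it reaches from about 0.275 to 0.775 m from the base axis. Payload 14.6 kg.
Tool frame: the origin (TCP) lies on the centre line of the jaws, within the pads' length; the fingertips stand 19 mm ahead of it and the grasp point (between the pads) is the TCP; y points along the fingers, z is the direction in which the jaws open and shut, and the axes are right-handed (so a half turn about y gives the same grasp; the last joint's range is limited). The gripper opens to 85 mm and grips with 20 to 120 N. Pads are 22 mm wide; open, the fingers measure 114 mm over their backs; the gripper's body (76 mm by 85 mm) begins 54 mm behind the grasp point. The pads swing forward as they close: fully open they stand 13 mm farther back than shut.
Start: joints at [1.125, 0.263, -0.048, 1.259, 0, 1.415], TCP at [0.151, 0.503, 0.25] pointing down, gripper open.
Joint ranges: [-2.65, 2.65], [-0.89, 1.7], [-1.18, 1.37], [-2.13, 2.11], [-1.35, 1.29], [-3.14, 3.14]. Speed limits (rad/s): [1.89, 1.89, 2.57, 2.79, 3.14, 3.14].

## Interface

Orientations are given as a rotation vector (axis times angle).
In Python, from bench import r, eyes gives the robot as it stands.
- The arm moves only by the shell command python3 -m inch 'ROWS' [FORCE]. ROWS is JSON, a list of rows, each a list of 7 numbers: the finger opening in m, from 0 to 0.0854, then the shift along the world's x, y, z in m, then the turn, a rotation vector about the world's x, y, z in rad. A call has 1 to 5 rows; each row is the pose to reach, as a shift and turn from the pose commanded when the call began; what a row does not reach only later rows make up. A row lasts 1/12 s, in which the tool goes at most 41.7 mm and 7.16 degrees, less where a joint would pass 70% of its speed; a pose out of reach is approached as far as the arm can. A call with a gripper value outside its range is refused whole. The fingers move at their own pace and stop on an object; FORCE is the grip in N (left out, the last holds). Time passes only in rows, so rows that repeat a pose let the fingers close. It gives the time, the measured TCP pose, the force and the opening at its end, in the units of the state.
- r.get_state(): the state, without advancing time (a new reading comes with each control period).
- eyes.read_camera(name): name is "side" or "top" or "wrist"; returns a dict with "color" (400x640x3 uint8, red, green, blue), "fovy" (degrees; the focal length in pixels is half the picture's height over the tangent of half this angle, whatever the lens; pixels are square), "cx", "cy" (the principal point, pixels), "R" (3x3) and "t" (3): a world point X has camera coordinates R X + t. Camera axes: x right, y down, z forward; pixel columns grow to the right and rows downward; lengths in m; the calibration is good to about 2 mm. A picture is of the moment at which its call begins. There is no depth.
- r.job_done(): hands the job in, once; it reports no verdict.
Trained networks look in a picture, given as the dict that the camera call returned (one of the last four; its "shot" number tells which), for a name from the list of things; names that differ only in an ending like _2 or _b are one class to them, and where a whole thing is asked for, a point or a joint stands for the part that bears it (a point fixed in the world has none). Each returns a list of dicts, best first, with "confidence" (0 to 1); they miss things now and then, are a little off and sometimes report something else, mostly with a low value. They report only what shows in the picture. A call takes as long as a camera call.
- eyes.masks_of(picture, label): "mask" (400x640 bool, what is visible of it) and "position" ([row, column] in pixels, amid what is visible of it).
- eyes.tip_of(picture, label): "position" ([row, column] in pixels: a listed point, or the origin of a listed thing).
The state is a dict: "time": time; "qpos": joint angles; "dq": joint speeds; "joint_torque": joint torques, N m; "tcp_pos": TCP position; "orientation": TCP orientation; "wrist_force": force on the tool from outside, world axes, zero at the start; "ft_torque": the same for the moment, N m; "opening": finger opening in m.
Only numpy, scipy, OpenCV 4.12 (cv2) and the standard library are available. Lean on these libraries where they do the work, as an engineer would, in place of code of your own. Each camera call takes 0.05 s, during which the arm holds its last target. There are 200 camera calls.

## Working session

There is one attempt and no reset: what is moved stays moved. The work goes in short steps, Python scripts to look and compute and a shell command to move; the robot and the scene stay as the last step left them, time stands still between calls to the robot, and variables do not carry over. Pictures are saved under pics/ and viewed, about 8 in all and at most 12, crops included, and the job is handed in when it is done.

```bash
ls; mkdir -p pics; cat > h.py <<'E'
import numpy as np, cv2
from bench import r, eyes
def ray(p,px):
    f=200/np.tan(np.radians(p["fovy"])/2); R=np.array(p["R"]);t=np.array(p["t"])
    d=np.array([(px[1]-p["cx"])/f,(px[0]-p["cy"])/f,1.]); return -R.T@t, R.T@d
def at(p,px,z):
    c,d=ray(p,px); return (c+d*(z-c[2])/d[2])
def proj(p,X):
    f=200/np.tan(np.radians(p["fovy"])/2); c=np.array(p["R"])@X+np.array(p["t"]); return np.array([p["cy"]+f*c[1]/c[2],p["cx"]+f*c[0]/c[2]])
def save(p,n): cv2.imwrite("pics/"+n,np.array(p["color"])[:,:,::-1])
E
python3 - <<'E'
from h import *
s=r.get_state(); print(s)
for c in ["top","side"]:
    p=eyes.read_camera(c); save(p,c+"1.png")
    print(c,-np.array(p["R"]).T@p["t"],p["fovy"])
    for n,z in [("new_pad",.003),("worn_pad",.003),("tin",.003),("mat",0),("chest",0),("grey_door_handle",.112),("bay",.008)]:
        for q in eyes.tip_of(p,n)[:2]: print(n,np.round(q["position"],1),round(q["confidence"],2),np.round(at(p,q["position"],z),4))
    for n,z in [("new_pad",.015),("worn_pad",.012),("chest",.08),("grey_door",.072),("orange_door",.084),("grey_door_handle",.112)]:
        for q in eyes.masks_of(p,n)[:1]:
            m=q["mask"].astype(np.uint8); pts=cv2.findNonZero(m); b=cv2.boxPoints(cv2.minAreaRect(pts))
            print("M",n,round(q["confidence"],2),m.sum(),[np.round(at(p,[v,u],z)[:2],4).tolist() for u,v in b])
E
```

```text
pics
{'time': 0.0, 'qpos': array([ 1.12470830e+00,  2.63504868e-01, -4.89504883e-02,  1.25937947e+00,
        2.15742219e-05,  1.41549443e+00]), 'dq': array([ 0.00023897, -0.00126714, -0.00057315,  0.00249578,  0.00010645,
       -0.00043304]), 'joint_torque': array([-3.68360328e-03, -6.37620807e+01,  3.84561503e+01,  1.38668992e-02,
       -2.28842000e-04,  3.41244413e-05]), 'tcp_pos': array([0.15040985, 0.50272789, 0.24982947]), 'orientation': array([-1.55970627,  0.22852689, -0.2280098 ]), 'wrist_force': array([ 3.68652698e-04, -2.69070903e-02,  8.22852111e-01]), 'ft_torque': array([0.01448864, 0.05044778, 0.03337008]), 'opening': 0.08539067218757912}
top [ 0.45860082 -0.04969181  1.29037067] 45.94525900051835
new_pad [225.3 238.3] 0.86 [0.5258 0.1568 0.003 ]
new_pad [226.7 436.4] 0.74 [ 0.5244 -0.3843  0.003 ]
worn_pad [236.7 186.4] 0.76 [0.4941 0.2971 0.003 ]
tin [177.1 220.1] 0.82 [0.6583 0.2095 0.003 ]
mat [212.6 214.6] 0.94 [0.5604 0.2228 0.    ]
chest [222.9 373.4] 0.78 [ 0.5342 -0.2124  0.    ]
grey_door_handle [226.7 435.9] 0.61 [ 0.5188 -0.3547  0.112 ]
M new_pad 0.65 935
[... 1009 characters left out ...]
95  0.    ]
grey_door_handle [261.7 343.4] 0.82 [ 0.5251 -0.3549  0.112 ]
bay [286.1 335.4] 0.64 [ 0.519  -0.3147  0.008 ]
M new_pad 0.66 463 [[0.4634, 0.1493], [0.5939, 0.2281], [0.5941, 0.1316], [0.4703, 0.0623]]
M worn_pad 0.56 319 [[0.4317, 0.2962], [0.564, 0.3466], [0.5603, 0.2705], [0.4333, 0.2251]]
M chest 0.86 11154 [[0.4554, 0.0471], [0.7484, 0.0144], [0.5933, -0.4778], [0.4009, -0.4508]]
M grey_door 0.92 3738 [[0.4451, -0.1976], [0.6538, -0.2251], [0.6061, -0.3838], [0.425, -0.3584]]
M orange_door 0.95 3316 [[0.4773, 0.0392], [0.6965, 0.0116], [0.6255, -0.2386], [0.4447, -0.2136]]
M grey_door_handle 0.76 3830 [[0.436, -0.248], [0.6349, -0.273], [0.5888, -0.4279], [0.4171, -0.4046]]
```

View pics/top1.png

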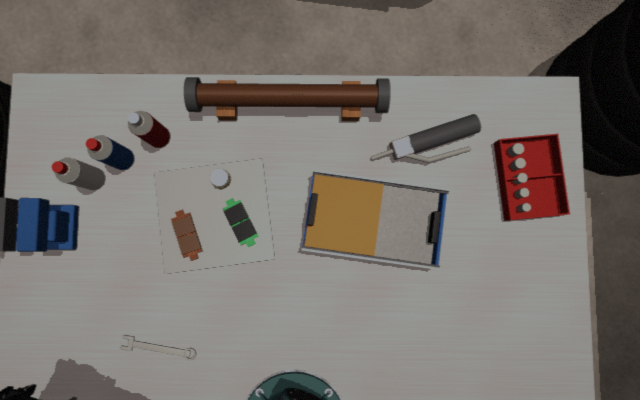

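View pics/side1.png

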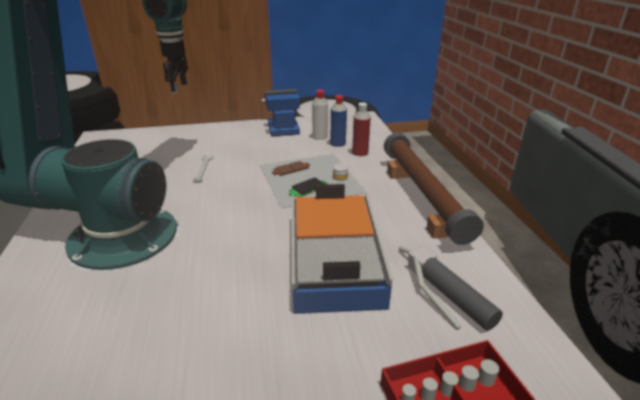

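The top view shows the orange door at left (~(215,340)), the grey one at right with its handle at (227,435), the green new pad at (222,240), the worn pad at (235,187) and the tin at (178,220). The chest measures about (0.541,-0.208) with yaw -0.125. The grey handle is about (0.521,-0.354), so the door is roughly 16 mm ajar.

```bash
cat >> h.py <<'E'
from scipy.spatial.transform import Rotation as Ro
def turn(yaw,s=None):
    "world-z turn making tool z (jaw axis) along +-direction yaw; plus residual tilt"
    s=s or r.get_state(); R=Ro.from_rotvec(s["orientation"]).as_matrix()
    best=None
    for k in (0,np.pi):
        z=np.array([np.cos(yaw+k),np.sin(yaw+k),0]); y=np.array([0,0,-1.]); T=np.column_stack([np.cross(y,z),y,z])
        v=Ro.from_matrix(T@R.T).as_rotvec()
        print("turn",np.round(v,3))
E
python3 - <<'E'
from h import *
s=r.get_state(); print(np.round(Ro.from_rotvec(s["orientation"]).as_matrix(),3))
turn(np.pi/2-0.125)
E
python3 -m inch '[[0.085,0.04,-0.04,0,0,0,0],[0.085,0.08,-0.08,0,0,0,0],[0.085,0.11,-0.12,0,0,0,0],[0.085,0.14,-0.16,0,0,0,0],[0.085,0.17,-0.2,0,0,0,0]]'
```

```text
[[ 0.958  0.     0.287]
 [-0.287 -0.     0.958]
 [ 0.    -1.    -0.   ]]
turn [0.    0.    0.166]
turn [ 0.    -0.    -2.976]
time: 1.82
tcp_pos: [0.2881, 0.3447, 0.2503]
orientation: [-1.559, 0.228, -0.228]
wrist_force: [0.8, 0.7, 0.3]
opening: 0.0854
```

```bash
python3 -m inch '[[0.085,0.03,-0.04,0,0,0,0.05],[0.085,0.05,-0.08,0,0,0,0.1],[0.085,0.07,-0.12,0,0,0,0.16],[0.085,0.08,-0.16,0,0,0,0.16],[0.085,0.09,-0.20,0,0,0,0.16]]'; python3 -m inch '[[0.085,0.02,-0.04,0,0,0,0],[0.085,0.04,-0.08,0,0,0,0],[0.085,0.06,-0.12,0,0,0,0],[0.085,0.07,-0.16,0,0,0,0],[0.085,0.08,-0.20,0,0,0,0]]';python3 -m inch '[[0.085,0.02,-0.04,0,0,0,0],[0.085,0.03,-0.08,0,0,0,0],[0.085,0.03,-0.12,0,0,0,0],[0.085,0.03,-0.16,0,0,0,0],[0.085,0.03,-0.16,0,0,0,0]]'
```

```text
time: 2.23
tcp_pos: [0.3745, 0.1571, 0.2503]
orientation: [-1.568, 0.102, -0.103]
wrist_force: [0.9, 0.7, -0.2]
opening: 0.085
time: 2.65
tcp_pos: [0.4524, -0.0354, 0.2503]
orientation: [-1.568, 0.102, -0.103]
wrist_force: [1.3, 0.8, 0.5]
opening: 0.0852
time: 3.07
tcp_pos: [0.482, -0.1992, 0.2496]
orientation: [-1.57, 0.107, -0.106]
wrist_force: [-0.9, 0.4, -1.4]
opening: 0.0848
```

```bash
python3 -m inch '[[0.085,0.01,-0.04,0,0,0,0],[0.085,0.02,-0.08,0,0,0,0],[0.085,0.03,-0.12,0,0,0,0],[0.085,0.04,-0.155,0,0,0,0],[0.085,0.04,-0.155,0,0,0,0]]'
python3 - <<'E'
from h import *
s=r.get_state(); print(s["tcp_pos"]); turn(np.pi/2-.125)
p=eyes.read_camera("wrist"); save(p,"w1.png"); print(-np.array(p["R"]).T@p["t"])
for q in eyes.tip_of(p,"grey_door_handle")[:2]: print(q["position"],q["confidence"],at(p,q["position"],.112))
# dark pixels
g=p["color"].max(2); 
e=proj(p,np.array([.5215,-.354,.112])); print("pred",e)
E
```

```text
time: 3.48
tcp_pos: [0.5226, -0.3536, 0.2486]
orientation: [-1.569, 0.106, -0.105]
wrist_force: [1.5, -0.6, -0.2]
opening: 0.0851
[ 0.52262937 -0.35364921  0.2485799 ]
turn [ 0.001 -0.001  0.009]
turn [-1.000e-03 -1.000e-03 -3.132e+00]
[ 0.45696748 -0.34478065  0.37196644]
[190.3, 313.9] 0.93 [ 0.51497175 -0.355691    0.112     ]
pred [196.81718772 316.64626001]
```

View pics/w1.png

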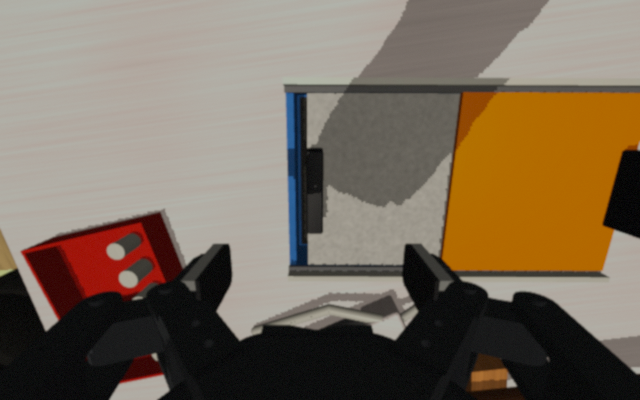

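The wrist view shows the black handle top at rows 148–233, columns 306–322, which agrees with the network. I'll descend and grip.

```bash
python3 -m inch '[[0.085,-0.003,-0.001,-0.04,0,0,0.008],[0.085,-0.006,-0.002,-0.08,0,0,0.008],[0.085,-0.006,-0.002,-0.115,0,0,0.008],[0.085,-0.006,-0.002,-0.135,0,0,0.008],[0.06,-0.006,-0.002,-0.135,0,0,0.008]]' 40; python3 -m inch '[[0.0,0,0,0,0,0,0],[0.0,0,0,0,0,0,0],[0.0,0,0,0,0,0,0],[0.0,0,0,0,0,0,0],[0.0,0,0,0,0,0,0]]' 40
```

```text
time: 4.0
tcp_pos: [0.5141, -0.3473, 0.1117]
orientation: [-1.565, 0.099, -0.092]
wrist_force: [0.1, -0.4, -1.0]
opening: 0.0749
time: 4.42
tcp_pos: [0.5165, -0.3507, 0.1168]
orientation: [-1.57, 0.095, -0.098]
wrist_force: [-3.8, 1.0, 13.3]
opening: 0.0151
```

```bash
python3 -m inch '[[0,0.001,0.01,0.002,0,0,0],[0,0.003,0.025,0.002,0,0,0],[0,0.005,0.04,0.002,0,0,0],[0,0.007,0.055,0.002,0,0,0],[0,0.009,0.07,0.002,0,0,0]]'; python3 -m inch '[[0,0.002,0.015,0,0,0,0],[0,0.004,0.03,0,0,0,0],[0,0.005,0.04,0,0,0,0],[0,0.006,0.046,0,0,0,0],[0,0.006,0.046,0,0,0,0]]'
```

```text
time: 4.83
tcp_pos: [0.5262, -0.28, 0.117]
orientation: [-1.569, 0.095, -0.098]
wrist_force: [12.3, -4.0, -17.9]
opening: 0.0148
time: 5.25
tcp_pos: [0.5327, -0.2332, 0.1171]
orientation: [-1.568, 0.093, -0.098]
wrist_force: [13.9, 0.9, -18.3]
opening: 0.0146
```

```bash
python3 -m inch '[[0,0.002,0.002,-0.001,0,0,0],[0,0.003,0.004,-0.001,0,0,0],[0,0.003,0.006,-0.001,0,0,0],[0,0.003,0.007,-0.001,0,0,0],[0,0.003,0.007,-0.001,0,0,0]]'
python3 - <<'E'
from h import *
p=eyes.read_camera("top"); save(p,"t2.png")
for n,z in [("grey_door_handle",.112),("chest",0)]:
    for q in eyes.tip_of(p,n)[:2]: print(n,np.round(q["position"],1),round(q["confidence"],2),np.round(at(p,q["position"],z),4))
for n,z in [("chest",.088),("orange_door",.084)]:
    for q in eyes.masks_of(p,n)[:1]:
        b=cv2.boxPoints(cv2.minAreaRect(cv2.findNonZero(q["mask"].astype(np.uint8)))); print(n,[np.round(at(p,[v,u],z)[:2],4).tolist() for u,v in b])
cv2.imwrite("pics/t2c.png",cv2.resize(p["color"][150:290,280:480,::-1],None,fx=4,fy=4))
E
```

```text
time: 5.67
tcp_pos: [0.5337, -0.2274, 0.1169]
orientation: [-1.57, 0.097, -0.097]
wrist_force: [-5.3, -1.6, 5.6]
opening: 0.0145
chest [223.3 370.4] 0.84 [ 0.533  -0.2041  0.    ]
chest [[0.4593, -0.0177], [0.6682, -0.0461], [0.619, -0.4002], [0.4112, -0.3661]]
orange_door [[0.4704, -0.0212], [0.6581, -0.0488], [0.631, -0.2298], [0.4439, -0.1996]]
```

View pics/t2c.png

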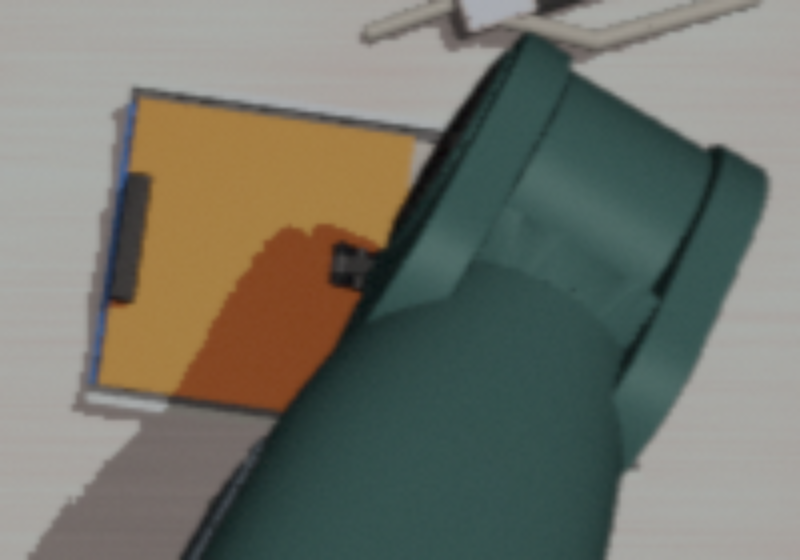

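The arm hides the bay, and the forces show no end stop yet, so I'll keep pushing.

```bash
python3 -m inch '[[0,0,0.003,0,0,0,0],[0,0.001,0.006,0,0,0,0],[0,0.001,0.009,0,0,0,0],[0,0.001,0.01,0,0,0,0],[0,0.001,0.01,0,0,0,0]]'
```

```text
time: 6.33
tcp_pos: [0.5339, -0.2264, 0.1171]
orientation: [-1.588, 0.104, -0.1]
wrist_force: [-18.9, -67.1, -10.6]
opening: 0.0152
```

End stop reached (67 N reaction). I'll relax, release and lift.

```bash
python3 -m inch '[[0,0,-0.005,0,0,0,0],[0.0,-0.001,-0.0095,0,0,0,0],[0.06,-0.001,-0.0095,0,0,0,0],[0.085,-0.001,-0.0095,0,0,0,0],[0.085,-0.001,-0.0095,0,0,0,0]]'; python3 -m inch '[[0.085,0,0,0.03,0,0,0],[0.085,0,0,0.07,0,0,0],[0.085,0,0.03,0.11,0,0,0],[0.085,0,0.07,0.13,0,0,0.05],[0.085,0,0.11,0.13,0,0,0.1]]'
python3 - <<'E'
from h import *
p=eyes.read_camera("top")
q=eyes.masks_of(p,"new_pad"); print([(a["confidence"],a["position"]) for a in q])
b=cv2.boxPoints(cv2.minAreaRect(cv2.findNonZero(q[0]["mask"].astype(np.uint8)))); print([np.round(at(p,[v,u],.012)[:2],4).tolist() for u,v in b])
E
```

```text
time: 6.75
tcp_pos: [0.5341, -0.2264, 0.1164]
orientation: [-1.569, 0.096, -0.096]
wrist_force: [0.3, 0.4, 0.7]
opening: 0.0502
time: 7.17
tcp_pos: [0.5351, -0.1242, 0.2492]
orientation: [-1.573, 0.013, -0.022]
wrist_force: [0.7, 0.8, 0.3]
opening: 0.0849
[(0.83, [223.7, 237.3])]
[[0.5795, 0.2093], [0.6064, 0.1587], [0.4858, 0.0942], [0.4594, 0.1445]]
```

```bash
python3 -m inch '[[0.085,0,0.04,0,0,0,0.1],[0.085,0,0.08,0,0,0,0.2],[0.085,0,0.12,0,0,0,0.3],[0.085,0,0.16,0,0,0,0.4],[0.085,0,0.2,0,0,0,0.5]]'; python3 -m inch '[[0.085,0,0.04,-0.03,0,0,0],[0.085,0,0.07,-0.06,0,0,0],[0.085,0,0.07,-0.06,0,0,0]]'
python3 - <<'E'
from h import *
print(r.get_state()["tcp_pos"])
p=eyes.read_camera("wrist"); save(p,"w2.png")
q=eyes.masks_of(p,"new_pad"); print([(a["confidence"],a["position"],a["mask"].sum()) for a in q])
b=cv2.boxPoints(cv2.minAreaRect(cv2.findNonZero(q[0]["mask"].astype(np.uint8)))); print(b,[np.round(at(p,[v,u],.012)[:2],4).tolist() for u,v in b])
for a in eyes.tip_of(p,"new_pad")[:1]: print(a["position"],at(p,a["position"],.003))
turn(2.066)
E
```

```text
time: 7.68
tcp_pos: [0.5335, 0.0776, 0.2454]
orientation: [-1.537, -0.378, 0.378]
wrist_force: [1.4, -0.0, 0.2]
opening: 0.0844
time: 7.93
tcp_pos: [0.532, 0.1494, 0.1817]
orientation: [-1.536, -0.374, 0.38]
wrist_force: [-0.6, 0.1, -1.4]
opening: 0.085
[0.53196377 0.14938816 0.18169796]
[(0.71, [185.5, 314.4], np.int64(5979))]
[[288. 123.]
 [342. 123.]
 [342. 252.]
 [288. 252.]] [[0.4841, 0.0935], [0.4595, 0.1408], [0.5806, 0.2074], [0.6083, 0.1542]]
[191.5, 316.6] [0.53439739 0.15150978 0.003     ]
turn [ 0.    -0.001  0.017]
turn [-2.000e-03 -1.000e-03 -3.125e+00]
```

View pics/w2.png

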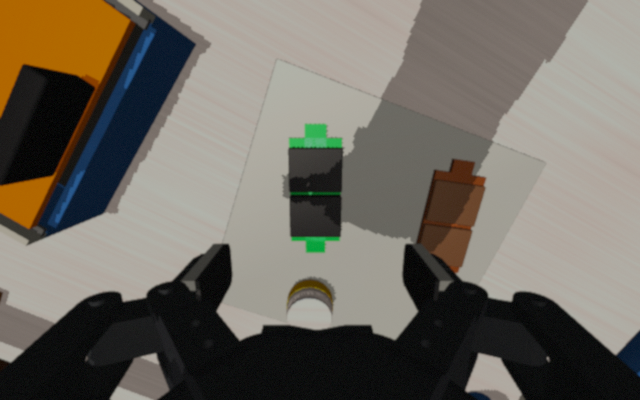

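The wrist view shows the new pad centred at (188,315), aligned with the jaws, and the worn pad and tin are clear of the fingers. The cameras agree on (0.533,0.151), so I'll descend.

```bash
python3 -m inch '[[0.085,0.001,0.001,-0.04,0,0,0.015],[0.085,0.001,0.001,-0.08,0,0,0.015],[0.085,0.001,0.001,-0.12,0,0,0.015],[0.085,0.001,0.001,-0.145,0,0,0.015],[0.085,0.001,0.001,-0.156,0,0,0.015]]'; python3 -m inch '[[0.085,0,0,0,0,0,0],[0.04,0,0,0,0,0,0],[0.04,0,0,0,0,0,0],[0.04,0,0,0,0,0,0],[0.04,0,0,0,0,0,0]]' 60
```

```text
time: 8.5
tcp_pos: [0.5344, 0.1449, 0.0273]
orientation: [-1.536, -0.383, 0.386]
wrist_force: [-0.0, -0.6, 0.2]
opening: 0.0852
time: 8.92
tcp_pos: [0.5361, 0.1464, 0.0316]
orientation: [-1.537, -0.388, 0.383]
wrist_force: [-3.8, -2.5, 14.2]
opening: 0.0513
```

```bash
python3 -m inch '[[0.07,0,0,0,0,0,0],[0.07,0,0,-0.002,0,0,0],[0.07,0,0,-0.005,0,0,0],[0.07,0,0,-0.005,0,0,0],[0.04,0,0,-0.005,0,0,0]]'; python3 -m inch '[[0.04,0,0,0,0,0,0],[0.04,0,0,0,0,0,0],[0.04,0,0,0,0,0,0],[0.04,0,0,0.01,0,0,0],[0.04,0,0,0.02,0,0,0]]' 70
python3 - <<'E'
from h import *
p=eyes.read_camera("wrist"); save(p,"w3.png"); print(r.get_state()["tcp_pos"],r.get_state()["wrist_force"])
E
```

```text
time: 9.33
tcp_pos: [0.5348, 0.1466, 0.0243]
orientation: [-1.536, -0.386, 0.386]
wrist_force: [-0.3, -0.3, -0.2]
opening: 0.0594
time: 9.75
tcp_pos: [0.5343, 0.1465, 0.0447]
orientation: [-1.536, -0.385, 0.387]
wrist_force: [0.4, -0.3, -3.5]
opening: 0.0519
[0.53553168 0.14671478 0.04688694] [2.05218931 0.37090533 0.32330502]
```

View pics/w3.png

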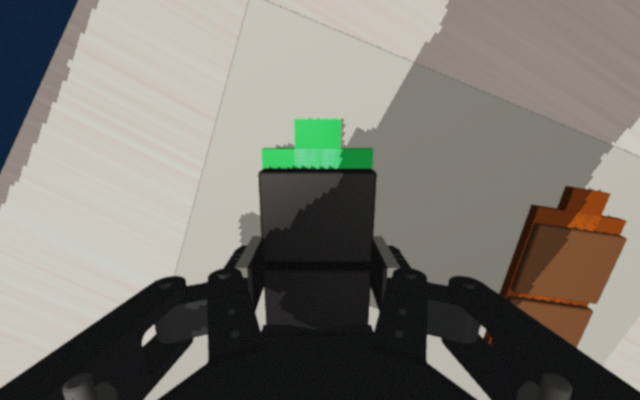

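The pad is held mid-length between the fingers, with its split line at row 262 beside the finger pads, level and centred. I'll lift and carry it.

```bash
python3 -m inch '[[0.04,0,0,0.02,0,0,0],[0.04,0,0,0.05,0,0,0],[0.04,0,0,0.08,0,0,0],[0.04,0,0,0.11,0,0,0],[0.04,0,-0.01,0.14,0,0,-0.05]]' 80; python3 -m inch '[[0.04,0,-0.025,0,0,0,-0.1],[0.04,0,-0.06,0,0,0,-0.2],[0.04,0,-0.095,0,0,0,-0.3],[0.04,0,-0.13,0,0,0,-0.4],[0.04,0,-0.165,0,0,0,-0.5]]';python3 -m inch '[[0.04,-0.002,-0.035,0,0,0,-0.08],[0.04,-0.004,-0.07,0,0,0,-0.08],[0.04,-0.006,-0.105,0,0,0,-0.08],[0.04,-0.008,-0.14,0,0,0,-0.08],[0.04,-0.01,-0.175,0,0,0,-0.08]]';python3 -m inch '[[0.04,0,-0.035,0,0,0,0],[0.04,0,-0.06,0,0,0,0],[0.04,0,-0.08,0,0,0,0],[0.04,0,-0.09,0,0,0,0],[0.04,0,-0.09,0,0,0,0]]'
python3 - <<'E'
from h import *
p=eyes.read_camera("wrist"); save(p,"w4.png"); print(r.get_state()["tcp_pos"],r.get_state()["wrist_force"]); turn(np.pi/2-.138)
p=eyes.read_camera("side"); cv2.imwrite("pics/s4.png",cv2.resize(p["color"][180:320,260:420,::-1],None,fx=4,fy=4))
E
```

```text
time: 10.22
tcp_pos: [0.5346, 0.1375, 0.1865]
orientation: [-1.542, -0.349, 0.348]
wrist_force: [0.0, 0.4, -4.0]
opening: 0.0519
time: 10.63
tcp_pos: [0.5346, -0.0299, 0.185]
orientation: [-1.57, 0.048, -0.049]
wrist_force: [0.7, 0.2, -4.1]
opening: 0.0516
time: 11.05
tcp_pos: [0.5244, -0.2051, 0.185]
orientation: [-1.568, 0.108, -0.109]
wrist_force: [0.7, -0.3, -3.4]
opening: 0.0517
time: 11.47
tcp_pos: [0.5248, -0.2952, 0.1844]
orientation: [-1.568, 0.11, -0.11]
wrist_force: [-0.9, -0.9, -4.2]
opening: 0.0515
[ 0.52477569 -0.29377934  0.18447585] [ 0.14079606  0.96972129 -4.25827329]
turn [-0.    -0.     0.001]
turn [-0.     0.    -3.141]
```

View pics/w4.png

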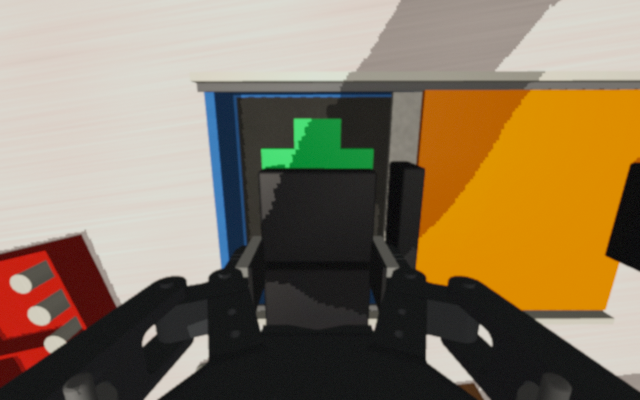

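The bay is fully open, and the pad hangs over it between the blue end wall (col 225) and the grey door edge (col 390), about 10 mm nearer the door than the centre. I'll shift it and lower it.

```bash
python3 -m inch '[[0.04,0.001,-0.006,-0.02,0,0,0],[0.04,0.001,-0.011,-0.05,0,0,0],[0.04,0.001,-0.011,-0.08,0,0,0],[0.04,0.001,-0.011,-0.105,0,0,0],[0.04,0.001,-0.011,-0.125,0,0,0]]'; python3 -m inch '[[0.04,0,0,-0.008,0,0,0],[0.04,0,0,-0.016,0,0,0],[0.04,0,0,-0.022,0,0,0],[0.04,0,0,-0.025,0,0,0],[0.04,0,0,-0.025,0,0,0]]'
```

```text
time: 11.98
tcp_pos: [0.5255, -0.3025, 0.0578]
orientation: [-1.567, 0.108, -0.106]
wrist_force: [-0.3, 0.2, -3.4]
opening: 0.0514
time: 12.4
tcp_pos: [0.5261, -0.3043, 0.0347]
orientation: [-1.568, 0.108, -0.108]
wrist_force: [-0.2, -0.0, -3.8]
opening: 0.0515
```

```bash
python3 -m inch '[[0.04,0,0,-0.001,0,0,0],[0.04,0,0,-0.002,0,0,0],[0.04,0,0,-0.003,0,0,0],[0.04,0,0,-0.004,0,0,0],[0.04,0,0,-0.004,0,0,0]]'
```

```text
time: 12.82
tcp_pos: [0.526, -0.3047, 0.0305]
orientation: [-1.569, 0.108, -0.109]
wrist_force: [0.4, -2.2, -4.2]
opening: 0.0517
```

```bash
python3 -m inch '[[0.04,0,0,-0.001,0,0,0],[0.04,0,0,-0.002,0,0,0],[0.04,0,0,-0.003,0,0,0],[0.04,0,0,-0.003,0,0,0]]'
```

```text
time: 13.15
tcp_pos: [0.5261, -0.3047, 0.0299]
orientation: [-1.57, 0.107, -0.11]
wrist_force: [-11.3, 4.6, 34.6]
opening: 0.0515
```

The pad is on the floor (upward reaction). I'll relieve the load, open and lift.

```bash
python3 -m inch '[[0.04,0,0,0.002,0,0,0],[0.04,0,0,0.002,0,0,0],[0.075,0,0,0.002,0,0,0],[0.075,0,0,0.002,0,0,0],[0.075,0,0,0.002,0,0,0]]'; python3 -m inch '[[0.075,0,0,0.005,0,0,0],[0.075,0,0,0.03,0,0,0],[0.075,0,0,0.07,0,0,0],[0.075,0,0,0.11,0,0,0],[0.085,0,0,0.15,0,0,0]]'
python3 - <<'E'
from h import *
p=eyes.read_camera("wrist"); save(p,"w5.png"); print(r.get_state()["tcp_pos"],r.get_state()["wrist_force"])
for a in eyes.tip_of(p,"new_pad")[:1]: print("pad",a["confidence"],at(p,a["position"],.008))
for a in eyes.tip_of(p,"bay")[:1]: print("bay",a["confidence"],at(p,a["position"],.008))
for a in eyes.tip_of(p,"grey_door_handle")[:2]: print("h",a["position"],a["confidence"],at(p,a["position"],.112))
print(proj(p,np.array([.534,-.2265,.112])))
E
```

```text
time: 13.57
tcp_pos: [0.526, -0.305, 0.0293]
orientation: [-1.569, 0.108, -0.108]
wrist_force: [-0.8, -3.8, -1.1]
opening: 0.0751
time: 13.98
tcp_pos: [0.5256, -0.304, 0.181]
orientation: [-1.567, 0.109, -0.108]
wrist_force: [1.2, -0.7, 0.2]
opening: 0.084
[ 0.52754964 -0.30544672  0.18884812] [-0.82127728 -0.64566097  8.20514599]
pad 0.73 [ 0.52714783 -0.30484094  0.008     ]
h [218.2, 423.3] 0.74 [ 0.53343351 -0.22939102  0.112     ]
[218.42007016 427.44429133]
```

View pics/w5.png

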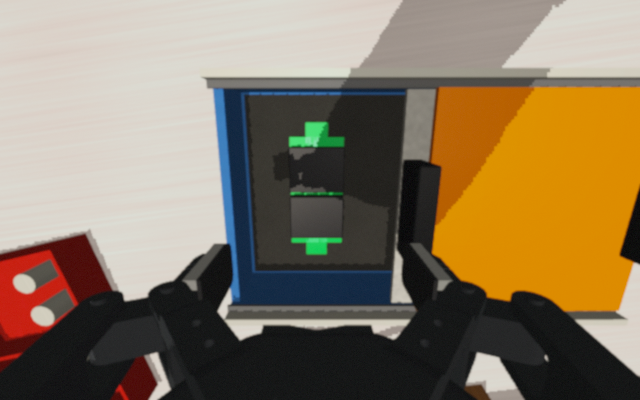

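The pad lies flat in the bay, friction side up (rows 122–254, col 316). The handle top is at about (218,424), as expected. I'll regrip it to shut the door.

```bash
python3 -m inch '[[0.085,0.004,0.035,0,0,0,0],[0.085,0.008,0.07,0,0,0,0],[0.085,0.008,0.077,-0.02,0,0,0],[0.085,0.008,0.077,-0.05,0,0,0],[0.085,0.008,0.077,-0.068,0,0,0]]' 40; python3 -m inch '[[0.085,0,0,0,0,0,0],[0.0,0,0,0,0,0,0],[0.0,0,0,0,0,0,0],[0.0,0,0,0,0,0,0],[0.0,0,0,0,0,0,0]]' 40
```

```text
time: 14.6
tcp_pos: [0.5328, -0.2257, 0.1081]
orientation: [-1.566, 0.109, -0.105]
wrist_force: [0.2, -0.3, -0.8]
opening: 0.0849
time: 15.02
tcp_pos: [0.5343, -0.2278, 0.1124]
orientation: [-1.569, 0.107, -0.11]
wrist_force: [-0.5, 0.1, -0.3]
opening: 0.0383
```

```bash
python3 -m inch '[[0,0,0,0.003,0,0,0],[0.0,0,0,0.003,0,0,0],[0.0,0,0,0.003,0,0,0],[0.0,0,0,0.003,0,0,0]]' 40; python3 -m inch '[[0,-0.001,-0.01,0,0,0,0],[0,-0.003,-0.025,0,0,0,0],[0,-0.005,-0.04,0,0,0,0],[0,-0.008,-0.055,0,0,0,0],[0,-0.01,-0.07,0,0,0,0]]'; python3 -m inch '[[0,-0.002,-0.015,0,0,0,0],[0,-0.004,-0.03,0,0,0,0],[0,-0.006,-0.045,0,0,0,0],[0,-0.008,-0.057,0,0,0,0],[0,-0.009,-0.065,0,0,0,0]]'
```

```text
time: 15.35
tcp_pos: [0.5342, -0.2277, 0.1156]
orientation: [-1.569, 0.107, -0.109]
wrist_force: [-2.4, 0.8, 10.0]
opening: 0.015
time: 15.77
tcp_pos: [0.5244, -0.2981, 0.1157]
orientation: [-1.569, 0.106, -0.11]
wrist_force: [1.2, 2.9, 7.3]
opening: 0.0151
time: 16.18
tcp_pos: [0.5153, -0.3638, 0.1157]
orientation: [-1.569, 0.107, -0.11]
wrist_force: [0.3, 1.9, 8.7]
opening: 0.0149
```

```bash
python3 -m inch '[[0,0,-0.003,0,0,0,0],[0,-0.001,-0.006,0,0,0,0],[0,-0.001,-0.009,0,0,0,0],[0,-0.001,-0.012,0,0,0,0],[0,-0.001,-0.012,0,0,0,0]]'
```

```text
time: 16.6
tcp_pos: [0.5143, -0.3715, 0.1156]
orientation: [-1.562, 0.106, -0.108]
wrist_force: [1.3, 23.7, 18.9]
opening: 0.0149
```

Shut stop reached: 145 mm of travel with a 24 N reaction. I'll relax, release, lift and check.

```bash
python3 -m inch '[[0,0,0.003,-0.001,0,0,0],[0.0,0,0.003,-0.001,0,0,0],[0.05,0,0.003,-0.001,0,0,0],[0.085,0,0.003,-0.001,0,0,0],[0.085,0,0.003,-0.001,0,0,0]]'; python3 -m inch '[[0.085,0,0,0,0,0,0],[0.085,0,0,0.03,0,0,0],[0.085,0,0,0.07,0,0,0],[0.085,0,0,0.11,0,0,0],[0.085,0,0,0.15,0,0,0]]'; python3 -m inch '[[0.085,-0.03,0.03,0,0,0,0],[0.085,-0.06,0.06,0,0,0,0],[0.085,-0.09,0.09,0,0,0,0],[0.085,-0.09,0.09,0,0,0,0],[0.085,-0.09,0.09,0,0,0,0]]'
python3 - <<'E'
from h import *
print(r.get_state()["tcp_pos"])
p=eyes.read_camera("wrist"); save(p,"w6.png")
for a in eyes.tip_of(p,"grey_door_handle")[:2]: print("h",a["position"],a["confidence"],at(p,a["position"],.112))
p=eyes.read_camera("top")
for n in ["worn_pad","tin"]:
    for a in eyes.tip_of(p,n)[:1]: print(n,a["confidence"],at(p,a["position"],.003))
E
```

```text
time: 17.02
tcp_pos: [0.514, -0.3715, 0.1136]
orientation: [-1.568, 0.108, -0.108]
wrist_force: [-0.2, -0.8, 0.1]
opening: 0.0507
time: 17.43
tcp_pos: [0.5135, -0.3711, 0.2652]
orientation: [-1.568, 0.109, -0.108]
wrist_force: [0.7, 0.3, -0.1]
opening: 0.0848
time: 17.85
tcp_pos: [0.4225, -0.2799, 0.264]
orientation: [-1.568, 0.108, -0.108]
wrist_force: [0.5, -0.3, -0.0]
opening: 0.0849
[ 0.42252806 -0.27991412  0.26403925]
h [284.3, 246.7] 0.73 [ 0.51135292 -0.36885986  0.112     ]
worn_pad 0.79 [0.48844074 0.29014012 0.003     ]
tin 0.72 [0.65771138 0.20947263 0.003     ]
```

View pics/w6.png

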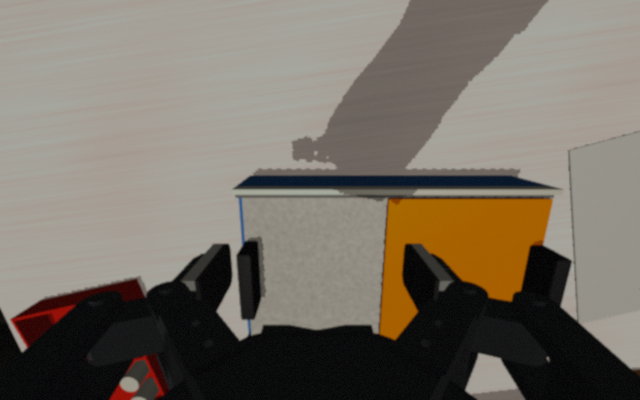

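The grey door is flush to the end wall (col 243), the orange door is still shut, and the arm is clear. Handing in.

```bash
python3 -c "
from bench import r
print(r.get_state()['wrist_force'], r.job_done())"
```

```text
the job is handed in; nothing more can be done
[-0.32827999  0.61057598 -0.70170018] None
```

The job is handed in at about 18 s of the 72 s allowed; the hand-in reports no verdict.

I slid the grey door to its end stop and set the new pad down flat in the bay, friction side up. I then released it and slid the door fully shut over it.

**Last checks:**
- **Grey door:** it travelled 145 mm from the open stop and ended with a 24 N reaction at the shut stop. The last wrist picture shows it flush with the end wall.
- **Orange door:** it looks shut in the same picture.
- **New pad:** before the door closed, the wrist camera put it within about 1 mm of the bay centre I had measured. It is hidden now, so I could not check it again.
- **Tin:** it reads within 1 mm of its starting place.
- **Worn pad:** it reads about 9 mm from its first reading. The arm felt no contact near it, so I take that as detector noise, and it is well under the 30 mm limit.
- **Robot:** it is clear of everything, with wrist force under 1 N.

**Force peaks:** I pressed with 67 N against the door's open stop and 35 N when the pad touched down. Both stayed below the 120 N wrist limit, and both went through the fingers rather than the gripper's body.

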